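# Fish a dropped pendant out from under the jam riser

## Robot

A 6-joint arm with a two-finger parallel gripper is mounted at the origin on a cart in front of the work surface, level with it; the furniture and walls round the work are solid. World frame = base frame: x ahead of the robot, y to its left, z up, the work surface at z = 0. Lengths are in m, angles in rad, forces in N, time in s.
With the tool pointing down it reaches from about 0.275 to 0.75 m from the base axis. Payload 10.2 kg.
Tool frame: the origin (TCP) lies at the very end of the fingers, on their centre line; the grasp point (between the pads) lies 19 mm behind it; z points along the fingers, y is the line along which they close (so a half turn about z gives the same grasp; the last joint's range is limited). The gripper opens to 88 mm and grips with 3 to 60 N. Pads are 18 mm wide; open, the fingers measure 123 mm over their backs; the gripper's body (75 mm by 187 mm) begins 45 mm behind the grasp point.
Start: joints at [1.04, 0.313, 1.498, -0, 1.331, -0.223], TCP at [0.159, 0.5, 0.239] pointing down, gripper open.
Joint ranges: [-2.94, 2.94], [-0.97, 2.17], [0.19, 2.56], [-1.23, 4.37], [0.02, 3.11], [-2.88, 2.88]. Speed limits (rad/s): [2.39, 2.39, 3.01, 3.14, 3.14, 3.14].

## Interface

Orientations are given as a rotation vector (axis times angle).
In Python, from plant import manip, imaging gives the robot as it stands. The module is installed in compiled form; this text tells all that it offers.
- The arm moves only by the tool play_rows, never from a script. Its argument "motion" is one flat list of numbers, 6 for each row, row after row: the shift along the tool's x, y, z each as a share of 0.3 m, from -1 to 1, then the turn, a rotation vector about the tool's x, y, z each as a share of pi/2 rad, from -1 to 1. In form: [x, y, z, ax, ay, az, x, y, z, ax, ay, az, ...]. A call has 1 to 20 rows; each row is the pose to reach, as a shift and turn from the pose commanded when the call began, along the tool's axes at that moment; what a row does not reach only later rows make up. A row lasts 1/8 s, in which the tool goes at most 62.5 mm and 10.7 degrees, less where a joint would pass 70% of its speed; a pose out of reach is approached as far as the arm can. A call with a number of a shift or a turn outside -1 to 1 is refused whole. A call with a gripper value outside its range is refused whole. "hand" is the closure, from 0 (fully open) to 1 (shut), set as the call begins (left out, the last holds). The fingers move at their own pace and stop on an object; "squeeze" is the grip in N (left out, the last holds). Time passes only in rows, so rows that repeat a pose let the fingers close. It gives the time, the measured TCP pose, the force, the opening and the grip force at its end, in the units of the state.
- manip.read_state(): the state, without advancing time (a new reading comes with each control period).
- imaging.camera(name): name is "scene" or "side" or "wrist"; returns a dict with "color" (480x640x3 uint8, red, green, blue), "K" (3x3 intrinsics, pixels), "position" and "orientation" of the camera in the world. Camera axes: x right, y up, looking along -z (the intrinsics and any distortion apply to the point x, -y, -z); pixel columns grow to the right and rows downward; lengths in m; the calibration is good to about 2 mm. A picture is of the moment at which its call begins. There is no depth.
- manip.job_done(): hands the job in; it is judged then, once.
The state is a dict: "t": time; "joint_positions": joint angles; "joint_vel": joint speeds; "effort": joint torques, N m; "position": TCP position; "tool_rot": TCP orientation; "wrist_force": force on the tool from outside, world axes, zero at the start; "torque": the same for the moment, N m; "grip_width": opening from 0.0 (shut) to 1.0 (fully open); "grip_force": force on a finger pad.
Only numpy, scipy, OpenCV 4.12 (cv2) and the standard library are available. Lean on these libraries where they do the work, as an engineer would, in place of code of your own. Each camera call takes 0.05 s, during which the arm holds its last target. There are 200 camera calls.

## Task

A customer's porcelain pendant has slid under the low jam riser and lies out of sight somewhere along its back board. Take the silicone scraper spatula, reach in with it and feel for the pendant, press its worn, slightly bent blade lightly down on it and draw it out into the open in front - never pressing hard on the porcelain, dropping it, or shoving the riser and what stands on it. Lay the spatula down flat on the worktop clear of the riser, and put the pendant in the round coin dish by the till.

Things in the scene. Friction and masses are not known exactly. Their poses are not given: they have to be found in the camera images.
- spatula_grip (a point): Scraper spatula, 240 mm long, 90 g, lying flat. This point: in its black rubber handle, near the blade, 14 mm above the underside, at the balance point. x along it to the blade, z up. The handle is flat-sided, 20 mm wide, 28 high, from 90 mm behind to 30 mm ahead of this point. Firmly held, it gives about half a millimetre at the blade for each newton pressing there.
- spatula_tip (a point): Where the end of the spatula's grey silicone blade would be if straight: 150 mm ahead of spatula_grip, 2 mm above the underside; same axes. The blade is 50 mm wide, 120 long, 4 thick. It is worn and bent upwards stiffly where it leaves the handle, by an unknown 0 to 4.5 degrees, so its end sits 0 to 9.5 mm higher than this point: feel where it touches.
- pendant_center (a point): Pendant: thin white porcelain, a disc 28 mm across, 10 mm thick, brass bezel, tiny loop; lies flat, 19 to 28 mm in front of the back board, too near to get behind it. Point: its centre, 5 mm above its underside. About 35 g. Its polished back slides easily (friction 0.3), silicone grips its face twice as well: 1 to 4 N down on it draws it along; over 6 N of the spatula cracks it.
- riser: Low beech riser standing loose, goods on it: 95 mm deep (x), 300 wide (y), top 44 mm high, 1.4 kg. Origin in the middle of its underside, x to its back board, z up. Under the 14 mm top board a space 30 mm high, open only to the front (-x): front edge at x = -47.5 mm, inner face of the back board at x = +39.5, end boards 14 mm thick at both ends.
- jam_jar: A jar of jam, 72 mm across, 102 mm high, standing on the riser. Origin in the middle of its underside.
- honey_jar: A jar of honey, 71 mm across, 110 mm high, standing on the riser. Origin in the middle of its underside.
- price_stand: A small black price board on a foot, 70 x 24 x 58 mm, standing on the riser. Origin in the middle of its underside.
- coin_dish: The black round coin dish, 164 mm across, standing loose. Origin in the middle of its underside. Its rim is 16 mm high, its flat floor (about 110 mm across) 5 mm high.
- sugar_shaker: A sugar shaker, 44 mm across, 90 mm high, standing loose beyond the coin dish. Origin in the middle of its underside.

How it is judged:
On the way, in this order (a step that is already met when the one before it is completed fails the run):
1. the spatula touches the pendant where it lies under the riser (contact force between spatula and pendant above 0.15 N and x of pendant_center in the frame of riser above -0.03 m).
2. the pendant lies in the open, wholly out from under the riser (x of pendant_center in the frame of riser below -0.064 m), for 0.1 s.
At the end, for the whole second after the job is handed in: The pendant lies at rest, released, in the coin dish (its centre within 60 mm of the dish's centre and less than 20 mm above the worktop); the spatula lies still and flat on the worktop (within 7 degrees of level, its grip point less than 22 mm high) with its blade tip outside the riser (horizontal distance between pendant_center and coin_dish below 0.06 m and height (world z) of pendant_center below 0.02 m and linear speed of each of pendant, spatula below 0.02 m/s and contact force between the fingers and pendant below 0.05 N and height (world z) of spatula_grip below 0.022 m and angle between spatula_grip's own x axis and vertical between 1.45 and 1.69 rad and (x of spatula_tip in the frame of riser below -0.05 m or y of spatula_tip in the frame of riser above 0.15 m or y of spatula_tip in the frame of riser below -0.15 m)); the robot touches nothing.
It fails at once if the spatula presses on the pendant with more than 6 N (contact force between spatula and pendant above 6 N).
It fails at once if the riser is shoved more than 8 mm (distance of riser from where it was at the start of the episode above 0.008 m).
It fails at once if a jar or the price board on the riser is shifted more than 15 mm (distance of any of jam_jar, honey_jar, price_stand from where it was at the start of the episode above 0.015 m).
It fails at once if the sugar shaker is shifted more than 20 mm (distance of sugar_shaker from where it was at the start of the episode above 0.02 m).
It fails at once if the pendant is let fall from more than about 3 cm, or flung (contact force between the fingers and pendant below 0.01 N and linear speed of pendant above 0.8 m/s).
It also fails if it takes over 69 s, if anything falls off the work surface, if the arm or the gripper's body presses on something with over 40 N, if the wrist force passes 120 N, or if a joint passes its speed limit or range.

## Working session

There is one attempt and no reset: what is moved stays moved. The work goes in short steps, Python scripts to look and compute and a tool call to move; the robot and the scene stay as the last step left them, time stands still between calls to the robot, and variables do not carry over. Pictures are saved under pics/ and viewed, at most 10 in all, crops included, and the job is handed in when it is done.

Besides the shell and the picture viewer there is one more tool, called as name(argument=value, ...) on one line, values as JSON. play_rows: Moves the arm, as the interface text tells. Shift numbers are shares of 0.3 m and turn numbers shares of pi/2 rad, none past 1 either way. Its arguments: {"type":"object","properties":{"motion":{"type":"array","items":{"type":"number"}},"hand":{"type":"number"},"squeeze":{"type":"number"}},"required":["motion"]}

```bash
mkdir -p pics
cat > h.py <<'E'
import numpy as np,cv2
from scipy.spatial.transform import Rotation as R
from plant import manip,imaging
def cam(n,save=None):
    c=imaging.camera(n)
    if save: cv2.imwrite('pics/'+save,c['color'][:,:,::-1])
    o=np.array(c['orientation'])
    c['R']=R.from_rotvec(o).as_matrix() if o.shape==(3,) else o
    return c
def ray(c,px,z):
    d=np.array([*px,1.])@np.linalg.inv(c['K']).T
    d=c['R']@(d*[1,-1,-1]); p=np.array(c['position']); return p+d*(z-p[2])/d[2]
def proj(c,P):
    q=c['R'].T@(np.array(P)-c['position']); q=q*[1,-1,-1]; u=c['K']@q; return u[:2]/u[2]
def st():
    s=manip.read_state(); 
    for k in s: print(k,np.round(s[k],4))
    return s
E
python3 - <<'E'
from h import *
s=st()
ims=[]
for n in ['scene','side']:
    c=cam(n,n+'0.png'); print(n,c.keys(),np.round(c['K'],1).tolist(),c['position'],c['orientation'])
E
```

```text
t 0.0
joint_positions [ 1.0396  0.3134  1.4984  0.      1.331  -0.2234]
joint_vel [-0.0015  0.0006  0.0003 -0.0015  0.0008 -0.    ]
effort [-2.00000e-04 -4.02207e+01 -2.52272e+01  6.94000e-02  3.53000e-02
 -1.00000e-04]
position [0.1589 0.5001 0.2382]
tool_rot [-4.815e-01 -3.104e+00  1.800e-03]
wrist_force [-0.4984  0.192   0.7075]
torque [-0.0175  0.0308 -0.0271]
grip_force 0.0
grip_width 1.0
scene dict_keys(['color', 'K', 'position', 'orientation', 'R']) [[491.8, 0.0, 312.2], [0.0, 491.8, 239.0], [0.0, 0.0, 1.0]] [-0.13961172 -0.62986663  0.44608358] [ 1.04218447 -0.51194787 -0.82203537]
side dict_keys(['color', 'K', 'position', 'orientation', 'R']) [[450.5, 0.0, 322.1], [0.0, 450.5, 242.1], [0.0, 0.0, 1.0]] [0.19701075 0.22825836 0.78893046] [ 0.24937576 -0.68988425 -2.33437682]
```

View pics/scene0.png

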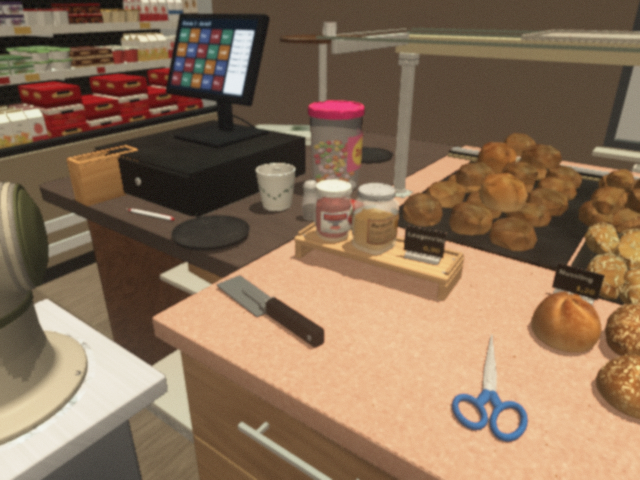

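View pics/side0.png

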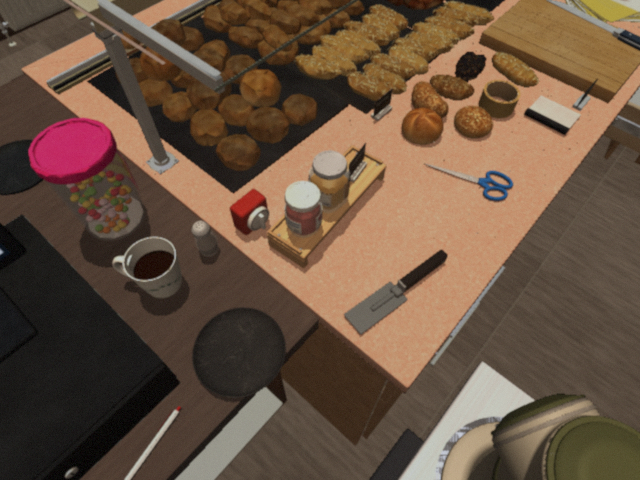

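The scene view shows the riser at (300–460, 230–290), the spatula at (220–320, 280–345) and the dish at (210,232). In the side view the riser runs from (270–305, 240–258) to (385,170), the spatula blade tip is near (360,322) with its handle end at (445,255), and the dish is at (238,350).

Run:
```python
from h import *
im=cv2.imread('pics/side0.png')
cv2.imwrite('pics/crop1.png',cv2.resize(im[140:340,220:460],None,fx=3,fy=3,interpolation=cv2.INTER_CUBIC))
im=cv2.imread('pics/scene0.png')
cv2.imwrite('pics/crop2.png',cv2.resize(im[210:360,210:470],None,fx=3,fy=3,interpolation=cv2.INTER_CUBIC))
```

```text
(no output)
```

View pics/crop1.png

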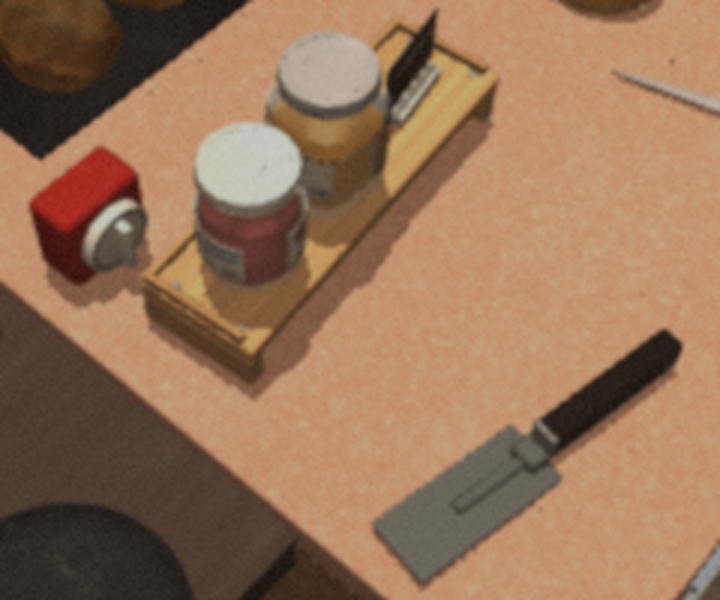

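View pics/crop2.png

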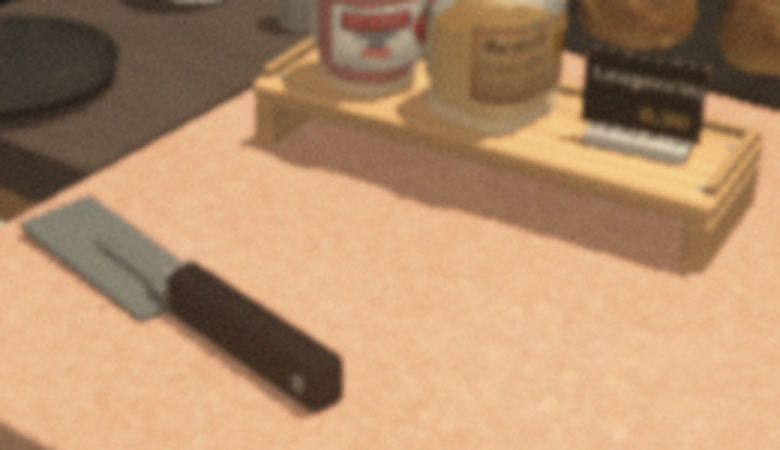

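Crop 1 shows the riser's front top corners at (265,348) and (495,75), the spatula's handle end at (670,345) and the blade corners at (377,525) and (425,582). Crop 2 shows the riser's front bottom corners at (258,140) and (690,270).

Run:
```python
from h import *
S=cam('side');C=cam('scene')
a=lambda p:(p[0]/3+220,p[1]/3+140); b=lambda p:(p[0]/3+210,p[1]/3+210)
def tri(p,q):
    A=[];B=[]
    for c,x in((S,p),(C,q)):
        d=ray(c,x,0)-c['position'];d/=np.linalg.norm(d);M=np.eye(3)-np.outer(d,d);A.append(M);B.append(M@c['position'])
    return np.linalg.lstsq(np.vstack(A),np.hstack(B),rcond=None)[0]
f=lambda n,v:print(n,np.round(v*1000,1))
for n,p,z in [('FL top',(265,348),.044),('FR top',(495,75),.044),('BR top',(400,20),.044),('BL top',(147,283),.044),('FL bot',(255,380),0),('FR bot',(490,118),0),('BL bot',(150,310),0)]: f('S '+n,ray(S,a(p),z))
for n,p,z in [('FL top',(257,88),.044),('FR top',(705,215),.044),('BR top',(757,140),.044),('FL bot',(258,140),0),('FR bot',(690,270),0)]: f('C '+n,ray(C,b(p),z))
f('tri FL',tri(a((265,348)),b((257,88))));f('tri FR',tri(a((495,75)),b((705,215))))
for n,p,z in [('tipL',(377,525),.006),('tipR',(425,582),.006),('bladeRootL',(512,427),.004),('rootR',(558,480),.004),('hEndL top',(662,330),.028),('hEndR top',(682,347),.028),('hFrontL',(540,420),.028),('hFrontR',(553,448),.028)]: f('S '+n,ray(S,a(p),z))
for n,p,z in [('tipL',(22,228),.006),('tipfar',(92,198),.006),('rootnear',(145,320),.004),('hEnd near top',(303,375),.028),('hEnd far top',(342,360),.028),('hfront far',(195,263),.028)]: f('C '+n,ray(C,b(p),z))
# dish by dark mask ellipse at rim height, each view
for n,c,roi,z in [('S',S,(185,300,295,405),.016),('C',C,(165,212,255,252),.016)]:
    x0,y0,x1,y1=roi; g=cv2.cvtColor(c['color'],cv2.COLOR_RGB2GRAY)[y0:y1,x0:x1]
    m=(g<52).astype(np.uint8); k=cv2.findContours(m,0,2)[0]; k=max(k,key=cv2.contourArea); e=cv2.fitEllipse(k); print(n,e); f(n+'dish',ray(c,(e[0][0]+x0,e[0][1]+y0),z))
f('shaker S top',ray(S,(200,225),.09)); f('shaker C base',ray(C,(309,216),0)); f('cup',ray(S,(160,290),0)); f('red',ray(S,(255,222),.03))
f('jam S',ray(S,(220+250/3,140+155/3),.146));f('honey',ray(S,(220+330/3,140+75/3),.154))
```

```text
S FL top [507.7 -93.6  44. ]
S FR top [ 539.3 -379.9   44. ]
S BR top [ 626.9 -376.4   44. ]
S BL top [599.8 -78.7  44. ]
S FL bot [514.2 -89.7   0. ]
S FR bot [ 535.8 -378.2    0. ]
S BL bot [606.1 -82.4  -0. ]
C FL top [507.3 -96.5  44. ]
C FR top [ 528.1 -386.4   44. ]
C BR top [ 627.2 -375.4   44. ]
C FL bot [517.6 -87.9   0. ]
C FR bot [ 540.  -377.6    0. ]
tri FL [508.9 -94.6  42.5]
tri FR [ 540.5 -383.    38.2]
S tipL [384.6 -61.4   6. ]
S tipR [338.8 -52.1   6. ]
S bladeRootL [ 363.3 -173.9    4. ]
S rootR [ 318.5 -162.8    4. ]
S hEndL top [ 327.1 -286.1   28. ]
S hEndR top [ 310.  -283.8   28. ]
S hFrontL [ 347.9 -177.5   28. ]
S hFrontR [ 330.  -166.8   28. ]
C tipL [342.4 -54.7   6. ]
C tipfar [391.4 -62.6   6. ]
C rootnear [ 319.  -172.6    4. ]
C hEnd near top [ 305.4 -286.9   28. ]
C hEnd far top [ 325.8 -294.6   28. ]
C hfront far [ 348.3 -182.8   28. ]
S ((57.21479797363281, 56.273372650146484), (94.5330810546875, 101.51253509521484), 121.32199096679688)
Sdish [467.9 122.6  16. ]
C ((42.99818420410156, 19.59589958190918), (34.37774658203125, 83.2995376586914), 86.13043212890625)
Cdish [471.8 111.5  16. ]
shaker S top [686.9  11.8  90. ]
shaker C base [694.1  15.8   0. ]
cup [689.2 135.9   0. ]
red [650.5 -86.9  30. ]
jam S [ 564.4 -144.8  146. ]
honey [ 566.  -220.9  154. ]
```

```bash
cat >> h.py <<'E'
def pose(yaw,nd=0): # tool down, tool x at yaw (deg), nose-down pitch nd (deg)
    y=np.radians(yaw); M=np.array([[np.cos(y),np.sin(y),0],[np.sin(y),-np.cos(y),0],[0,0,-1]]).T
    M=np.column_stack([[np.cos(y),np.sin(y),0],[np.sin(y),-np.cos(y),0],[0,0,-1]])
    return R.from_matrix(M)*R.from_euler('y',-nd,degrees=True)
def go(p0,r0,p1,r1):
    d=r0.inv().apply(np.array(p1)-p0)/.3; w=(r0.inv()*r1).as_rotvec()/(np.pi/2)
    print(np.round(np.r_[d,w],4).tolist(),'mm',round(np.linalg.norm(d)*300),'deg',round(np.linalg.norm(w)*90))
def cur():
    s=manip.read_state(); return np.array(s['position']),R.from_rotvec(s['tool_rot'])
E
python3 - <<'E'
from h import *
p,r=cur(); print(r.as_matrix().round(3))
a=([.28,.24,.24],pose(120)); b=([.33,.0,.2],pose(95)); c=([.3347,-.202,.06],pose(78.7))
go(p,r,*a); go(*a,*b); go(*b,*c); go(*c,[.3347,-.202,.003],pose(78.7))
E
```

```text
[[-0.953  0.303 -0.   ]
 [ 0.303  0.953 -0.001]
 [ 0.    -0.001 -1.   ]]
[-0.6471, -0.7044, -0.0049, -0.0005, 0.0001, 0.4707] mm 287 deg 42
[-0.7762, -0.2557, 0.1333, 0.0, 0.0, 0.2778] mm 248 deg 25
[-0.6721, -0.0431, 0.4667, 0.0, 0.0, 0.1811] mm 246 deg 16
[0.0, 0.0, 0.19, 0.0, 0.0, 0.0] mm 57 deg 0
```

play_rows(motion=[-0.647, -0.704, -0.005, 0, 0, 0.4707, -0.647, -0.704, -0.005, 0, 0, 0.4707, -0.647, -0.704, -0.005, 0, 0, 0.4707, -0.647, -0.704, -0.005, 0, 0, 0.4707, -0.647, -0.704, -0.005, 0, 0, 0.4707, -0.647, -0.704, -0.005, 0, 0, 0.4707], hand=0)

```text
t: 0.95
position: [0.2808, 0.2388, 0.2403]
tool_rot: [1.576, 2.717, 0.0]
wrist_force: [-0.5, -0.2, 0.2]
grip_width: 1.006
grip_force: 0.0
```

play_rows(motion=[-0.7762, -0.2557, 0.1333, 0, 0, 0.2778, -0.7762, -0.2557, 0.1333, 0, 0, 0.2778, -0.7762, -0.2557, 0.1333, 0, 0, 0.2778, -0.7762, -0.2557, 0.1333, 0, 0, 0.2778, -0.7762, -0.2557, 0.1333, 0, 0, 0.2778])

```text
t: 1.58
position: [0.3305, -0.0024, 0.1998]
tool_rot: [-2.13, -2.308, 0.001]
wrist_force: [-0.2, 0.1, 0.5]
grip_width: 0.999
grip_force: 0.0
```

play_rows(motion=[-0.6721, -0.0431, 0.4667, 0, 0, 0.1811, -0.6721, -0.0431, 0.4667, 0, 0, 0.1811, -0.6721, -0.0431, 0.4667, 0, 0, 0.1811, -0.6721, -0.0431, 0.4667, 0, 0, 0.1811, -0.6721, -0.0431, 0.4667, 0, 0, 0.1811, -0.6721, -0.0431, 0.4667, 0, 0, 0.1811])

```text
t: 2.33
position: [0.3354, -0.2002, 0.0606]
tool_rot: [-2.427, -1.994, -0.0]
wrist_force: [-0.2, 0.7, 0.3]
grip_width: 1.006
grip_force: 0.0
```

Run:
```python
from h import *
c=cam('wrist','w1.png'); s=st(); p,r=cur()
print(r.as_matrix().round(4)); print(proj(c,[.3347,-.202,.028]),proj(c,[.364,-.058,.006]),proj(c,[.317,-.288,.028]))
go(p,r,[.3347,-.202,.003],pose(78.7))
```

```text
t 2.375
joint_positions [-8.4060e-01  2.8870e-01  2.0858e+00  2.0000e-04  7.6630e-01 -6.4590e-01]
joint_vel [-0.001  -0.0149  0.0004 -0.0018 -0.0045 -0.0048]
effort [-6.36500e-01 -2.92555e+01 -1.66136e+01  2.96000e-02  4.85000e-02
  1.41000e-02]
position [ 0.3355 -0.2003  0.0609]
tool_rot [2.4264e+00 1.9943e+00 3.0000e-04]
wrist_force [ 0.4899  0.1286 -0.013 ]
torque [-0.0368  0.1405  0.0057]
grip_force 0.0
grip_width 0.9969
[[ 1.936e-01  9.811e-01  7.000e-04]
 [ 9.811e-01 -1.936e-01 -5.000e-04]
 [-4.000e-04  8.000e-04 -1.000e+00]]
[322.88373241 284.3431128 ] [324.26945867 -14.2562227 ] [321.97883506 416.99522777]
[-0.0061, -0.0016, 0.1931, 0.0005, 0.0002, 0.0015] mm 58 deg 0
```

View pics/w1.png

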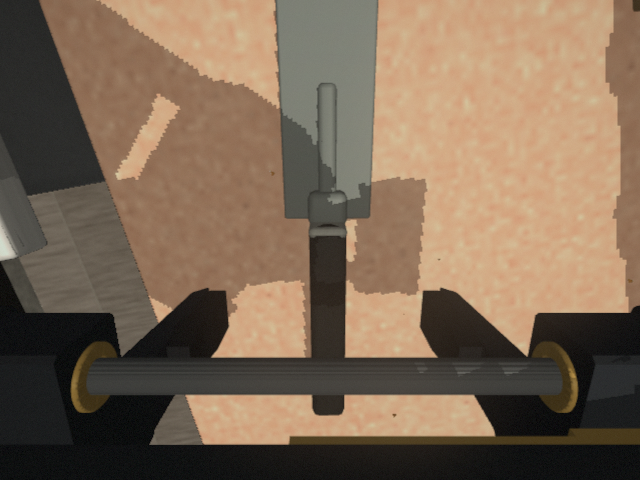

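The wrist view shows the handle centred between the fingers (columns 310–345, ending at row 415, where 417 was predicted), so I can descend and grip.

play_rows(motion=[-0.006, -0.002, 0.1, 0, 0, 0.0015, -0.006, -0.002, 0.187, 0, 0, 0.0015, -0.006, -0.002, 0.187, 0, 0, 0.0015])

```text
t: 2.75
position: [0.3339, -0.2019, 0.0042]
tool_rot: [-2.429, -1.991, 0.0]
wrist_force: [0.4, 0.5, -0.6]
grip_width: 0.999
grip_force: 0.0
```

play_rows(motion=[0, 0, 0, 0, 0, 0, 0, 0, 0, 0, 0, 0, 0, 0, 0, 0, 0, 0, 0, 0, 0, 0, 0, 0, 0, 0, 0, 0, 0, 0, 0, 0, 0, 0, 0, 0, 0, 0, 0, 0, 0, 0], hand=1, squeeze=60)

```text
t: 3.62
position: [0.3339, -0.2035, 0.0041]
tool_rot: [2.432, 1.989, 0.0]
wrist_force: [0.2, -0.7, 0.3]
grip_width: 0.228
grip_force: 0.2
```

play_rows(motion=[0, 0, -0.15, 0, 0, 0, 0, 0, -0.15, 0, 0, 0, 0, 0, -0.15, 0, 0, 0])

```text
t: 4.0
position: [0.3336, -0.2032, 0.0486]
tool_rot: [-2.431, -1.989, 0.0]
wrist_force: [0.5, 0.1, -1.5]
grip_width: 0.221
grip_force: 60.0
```

Run:
```python
from h import *
W=[]
for i in range(6):
    c=cam('wrist'); s=manip.read_state(); W.append(np.r_[s['wrist_force'],s['torque']])
print(np.mean(W,0).round(3),np.std(W,0).round(3))
cv2.imwrite('pics/w2.png',c['color'][:,:,::-1])
p,r=cur(); print(p,r.as_matrix().round(4))
```

```text
[-0.138  0.286 -1.014 -0.082  0.074  0.003] [0.614 0.463 0.267 0.021 0.01  0.026]
[ 0.33361398 -0.20319499  0.04862951] [[ 1.983e-01  9.801e-01 -8.000e-04]
 [ 9.802e-01 -1.983e-01  9.000e-04]
 [ 7.000e-04 -9.000e-04 -1.000e+00]]
```

```bash
cat >> h.py <<'E'
RC=np.array([.5685,-.232]);RY=5.2
def rw(x,y):
    a=np.radians(RY); return RC+[x*np.cos(a)-y*np.sin(a),x*np.sin(a)+y*np.cos(a)]
def tcp_for(tx,ty,tz,nd,bend,L=.151,h=.0041): # tip underside end at riser x,y and height tz ; bend in m
    q=pose(RY,nd); return np.r_[rw(tx,ty),tz]-q.apply([L,0,h-bend]),q
def W(n=6):
    f=[]
    for i in range(n):
        imaging.camera('wrist'); s=manip.read_state(); r=R.from_rotvec(s['tool_rot'])
        f.append(np.r_[s['wrist_force'],r.inv().apply(s['torque']),s['position']])
    m=np.mean(f,0); print('F',m[:3].round(2),'Ttool',m[3:6].round(3),'pos',m[6:].round(4)); return m
E
python3 - <<'E'
from h import *
p,r=cur()
t,q=tcp_for(-.11,0,.035,6,0); print(t); go(p,r,t,q)
E
```

```text
[ 0.30982476 -0.25554129  0.05486134]
[-0.1867, -0.0431, -0.0209, 0.0419, -0.0573, 0.8144] mm 58 deg 74
```

play_rows(motion=[-0.187, -0.043, -0.021, 0.042, -0.0573, 0.8144, -0.187, -0.043, -0.021, 0.042, -0.0573, 0.8144, -0.187, -0.043, -0.021, 0.042, -0.0573, 0.8144, -0.187, -0.043, -0.021, 0.042, -0.0573, 0.8144, -0.187, -0.043, -0.021, 0.042, -0.0573, 0.8144, -0.187, -0.043, -0.021, 0.042, -0.0573, 0.8144, -0.187, -0.043, -0.021, 0.042, -0.0573, 0.8144, -0.187, -0.043, -0.021, 0.042, -0.0573, 0.8144, -0.187, -0.043, -0.021, 0.042, -0.0573, 0.8144])

```text
t: 5.42
position: [0.31, -0.2557, 0.0553]
tool_rot: [3.129, 0.147, -0.163]
wrist_force: [-0.1, 1.1, -1.1]
grip_width: 0.22
grip_force: 60.0
```

Run:
```python
from h import *
W(8); p,r=cur(); print(r.as_matrix().round(4))
t,q=tcp_for(-.11,0,.005,6,0); go(p,r,t,q)
t,q=tcp_for(-.11,0,.003,6,0); go(p,r,t,q)
S=cam('side'); im=S['color'][150:330,260:460,::-1]; cv2.imwrite('pics/s2.png',cv2.resize(im,None,fx=4,fy=3.33,interpolation=cv2.INTER_CUBIC)[:600])
```

```text
F [ 0.23 -0.15 -0.77] Ttool [ 0.001 -0.126  0.002] pos [ 0.31   -0.2558  0.0554]
[[ 9.905e-01  9.100e-02 -1.034e-01]
 [ 9.050e-02 -9.958e-01 -1.020e-02]
 [-1.039e-01  8.000e-04 -9.946e-01]]
[0.01, -0.0011, 0.1014, 0.0005, -0.0004, 0.0002] mm 31 deg 0
[0.0107, -0.0011, 0.108, 0.0005, -0.0004, 0.0002] mm 33 deg 0
```

View pics/s2.png

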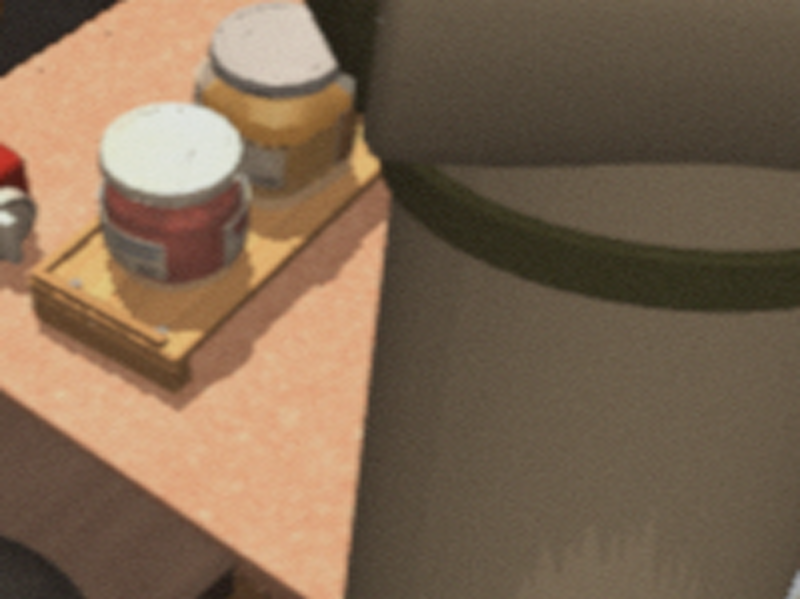

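The side view is mostly blocked by the arm. The riser and jars (left, px 30–380) are undisturbed.

play_rows(motion=[0.01, -0.001, 0.1014, 0.0005, 0, 0, 0.011, -0.001, 0.118, 0.0005, 0, 0, 0.0115, -0.001, 0.1246, 0.0005, 0, 0, 0.0115, -0.001, 0.1246, 0.0005, 0, 0, 0.0115, -0.001, 0.1246, 0.0005, 0, 0])

```text
t: 6.5
position: [0.3098, -0.2559, 0.0184]
tool_rot: [3.129, 0.142, -0.162]
wrist_force: [0.5, -0.3, -0.9]
grip_width: 0.218
grip_force: 60.0
```

```bash
python3 -c "
from h import *
W(5)"
```

```text
F [ 0.26 -0.28 -0.47] Ttool [ 0.011 -0.109 -0.005] pos [ 0.3097 -0.2557  0.0182]
```

play_rows(motion=[0.001, 0, 0.0066, 0, 0, 0, 0.001, 0, 0.0066, 0, 0, 0, 0.001, 0, 0.0066, 0, 0, 0])

```text
t: 7.12
position: [0.3096, -0.2556, 0.0158]
tool_rot: [3.129, 0.142, -0.163]
wrist_force: [0.6, 0.6, -0.6]
grip_width: 0.217
grip_force: 60.0
```

```bash
python3 -c "
from h import *
W(5)"
```

```text
F [ 0.34  0.29 -0.71] Ttool [-0.03  -0.097  0.014] pos [ 0.3097 -0.2556  0.0159]
```

play_rows(motion=[0.001, 0, 0.0066, 0, 0, 0, 0.001, 0, 0.0066, 0, 0, 0, 0.001, 0, 0.0066, 0, 0, 0])

```text
t: 7.75
position: [0.3098, -0.2556, 0.0139]
tool_rot: [3.129, 0.142, -0.163]
wrist_force: [0.6, -0.8, -0.4]
grip_width: 0.22
grip_force: 60.0
```

```bash
python3 -c "
from h import *
W(5)"
```

```text
F [ 0.03  0.12 -0.72] Ttool [ 0.002 -0.013  0.015] pos [ 0.3098 -0.2556  0.0139]
```

play_rows(motion=[0.0005, 0, 0.0045, 0, 0, 0, 0.0005, 0, 0.0045, 0, 0, 0, 0.0005, 0, 0.0045, 0, 0, 0])

```text
t: 8.38
position: [0.3098, -0.2556, 0.0126]
tool_rot: [3.129, 0.142, -0.163]
wrist_force: [-1.6, -1.1, 0.9]
grip_width: 0.223
grip_force: 60.0
```

```bash
python3 -c "
from h import *
W(5)"
```

```text
F [-1.48  0.12  1.26] Ttool [ 0.015 -0.018  0.004] pos [ 0.3098 -0.2556  0.0126]
```

Run:
```python
from h import *
p,r=cur(); B=.0061
T=lambda x,y,z:tcp_for(x,y,z,5,B)
go(p,r,*T(-.11,0,.02)); go(p,r,*T(-.07,-.1,.014))
go(*T(-.07,-.1,.014),*T(.019,-.1,.014))
go(*T(.019,-.1,.014),*T(.019,-.1,.0085))
go(*T(.019,-.1,.014),*T(.019,-.05,.014))
```

```text
[-0.0091, -0.0002, -0.0614, 0.0001, 0.0107, -0.0] mm 19 deg 1
[0.1256, 0.3331, -0.0554, 0.0001, 0.0107, -0.0] mm 108 deg 1
[0.2955, 0.0, -0.0259, 0.0, 0.0, 0.0] mm 89 deg 0
[0.0016, 0.0, 0.0183, 0.0, 0.0, 0.0] mm 5 deg 0
[-0.0, -0.1667, 0.0, 0.0, 0.0, 0.0] mm 50 deg 0
```

play_rows(motion=[-0.0091, 0, -0.0614, 0, 0.0107, 0, 0.06, 0.17, -0.0584, 0, 0.0107, 0, 0.1256, 0.3331, -0.0554, 0, 0.0107, 0, 0.1256, 0.3331, -0.0554, 0, 0.0107, 0, 0.1256, 0.3331, -0.0554, 0, 0.0107, 0])

```text
t: 9.25
position: [0.3574, -0.3506, 0.0246]
tool_rot: [3.133, 0.142, -0.138]
wrist_force: [-0.3, 0.3, -0.6]
grip_width: 0.22
grip_force: 60.0
```

Run:
```python
from h import *
W(3); p,r=cur(); B=.0061
T=lambda x,y,z:tcp_for(x,y,z,5,B)
print(r.as_matrix().round(3)[2]);go(p,r,*T(.019,-.1,.014))
c=cam('scene'); cv2.imwrite('pics/c3.png',cv2.resize(c['color'][200:350,260:480,::-1],None,fx=3.6,fy=3.6,interpolation=cv2.INTER_CUBIC))
```

```text
F [ 0.15  0.14 -0.78] Ttool [-0.017 -0.116  0.012] pos [ 0.3574 -0.3505  0.025 ]
[-0.088 -0.001 -0.996]
[0.2963, 0.0033, -0.0261, -0.0004, 0.0003, 0.0003] mm 89 deg 0
```

View pics/c3.png

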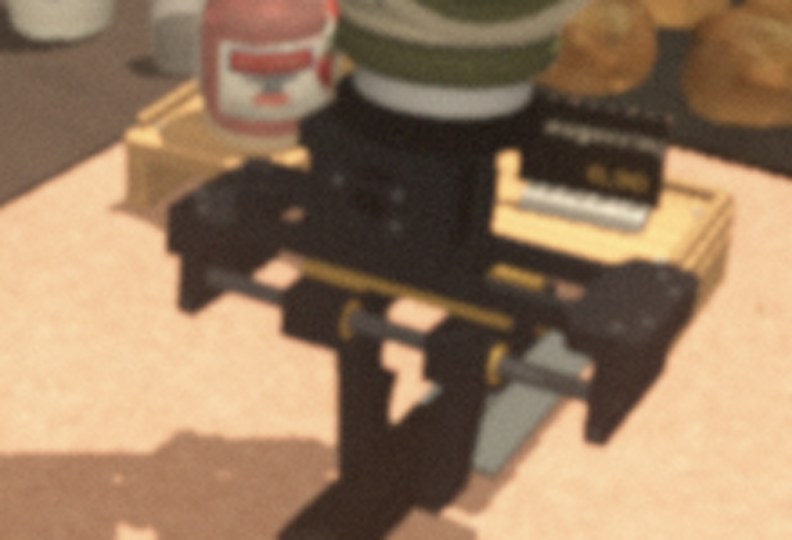

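The scene view shows the blade at (430–590, 340–470) heading into the opening, inside the riser's right end (700,300).

play_rows(motion=[0.074, 0.001, -0.0065, 0, 0, 0, 0.148, 0.002, -0.013, 0, 0, 0, 0.222, 0.003, -0.0195, 0, 0, 0, 0.2963, 0.0033, -0.0261, 0, 0, 0, 0.2963, 0.0033, -0.0261, 0, 0, 0, 0.2963, 0.0033, -0.0261, 0, 0, 0])

```text
t: 10.2
position: [0.4461, -0.3441, 0.0251]
tool_rot: [3.132, 0.142, -0.138]
wrist_force: [0.4, 0.0, -1.1]
grip_width: 0.223
grip_force: 60.0
```

play_rows(motion=[0.0008, 0, 0.009, 0, 0, 0, 0.0016, 0, 0.0183, 0, 0, 0, 0.0016, 0, 0.0183, 0, 0, 0, 0.0016, 0, 0.0183, 0, 0, 0])

```text
t: 10.7
position: [0.4467, -0.3445, 0.0197]
tool_rot: [3.131, 0.142, -0.137]
wrist_force: [0.0, 0.1, -0.2]
grip_width: 0.225
grip_force: 60.0
```

Run:
```python
from h import *
W(5); p,r=cur(); print(np.r_[tcp_for(.019,-.1,.0085,5,.0061)[0]])
```

```text
F [-0.17  0.03 -0.76] Ttool [-0.006 -0.141  0.013] pos [ 0.4468 -0.3445  0.0197]
[ 0.44650516 -0.34351566  0.01966813]
```

play_rows(motion=[-0.0016, 0, -0.0183, 0, 0, 0, -0.0016, -0.08, -0.0183, 0, 0, 0, -0.0016, -0.1667, -0.0183, 0, 0, 0, -0.0016, -0.1667, -0.0183, 0, 0, 0, -0.0008, -0.1667, -0.009, 0, 0, 0, 0, -0.1667, 0, 0, 0, 0, 0, -0.1667, 0, 0, 0, 0, 0, -0.1667, 0, 0, 0, 0])

```text
t: 11.95
position: [0.4423, -0.2949, 0.0196]
tool_rot: [3.131, 0.142, -0.137]
wrist_force: [0.3, 0.2, -0.7]
grip_width: 0.223
grip_force: 60.0
```

Run:
```python
from h import *
W(5)
```

```text
F [-0.2   0.1  -0.75] Ttool [ 0.004 -0.092  0.019] pos [ 0.4423 -0.2948  0.0197]
```

play_rows(motion=[-0.0016, 0, -0.0183, 0, 0, 0, -0.0016, -0.08, -0.0183, 0, 0, 0, -0.0016, -0.1667, -0.0183, 0, 0, 0, -0.0016, -0.1667, -0.0183, 0, 0, 0, -0.0008, -0.1667, -0.009, 0, 0, 0, 0, -0.1667, 0, 0, 0, 0, 0, -0.1667, 0, 0, 0, 0, 0, -0.1667, 0, 0, 0, 0])

```text
t: 13.2
position: [0.4377, -0.2451, 0.0196]
tool_rot: [3.131, 0.142, -0.137]
wrist_force: [-0.2, -0.6, -0.6]
grip_width: 0.218
grip_force: 60.0
```

Run:
```python
from h import *
W(5)
```

```text
F [-0.06 -0.2  -0.48] Ttool [ 0.015 -0.109 -0.021] pos [ 0.4378 -0.245   0.0197]
```

play_rows(motion=[-0.0016, 0, -0.0183, 0, 0, 0, -0.0016, -0.08, -0.0183, 0, 0, 0, -0.0016, -0.1667, -0.0183, 0, 0, 0, -0.0016, -0.1667, -0.0183, 0, 0, 0, -0.0008, -0.1667, -0.009, 0, 0, 0, 0, -0.1667, 0, 0, 0, 0, 0, -0.1667, 0, 0, 0, 0, 0, -0.1667, 0, 0, 0, 0])

```text
t: 14.45
position: [0.4332, -0.1953, 0.0196]
tool_rot: [3.131, 0.142, -0.137]
wrist_force: [0.2, 0.5, -1.4]
grip_width: 0.223
grip_force: 60.0
```

Run:
```python
from h import *
W(5)
```

```text
F [-0.14 -0.37 -0.76] Ttool [-0.003 -0.12   0.034] pos [ 0.4333 -0.1952  0.0197]
```

play_rows(motion=[-0.0016, 0, -0.0183, 0, 0, 0, -0.0016, -0.08, -0.0183, 0, 0, 0, -0.0016, -0.1667, -0.0183, 0, 0, 0, -0.0016, -0.1667, -0.0183, 0, 0, 0, -0.0008, -0.1667, -0.009, 0, 0, 0, 0, -0.1667, 0, 0, 0, 0, 0, -0.1667, 0, 0, 0, 0, 0, -0.1667, 0, 0, 0, 0])

```text
t: 15.7
position: [0.4289, -0.1457, 0.0198]
tool_rot: [3.131, 0.141, -0.136]
wrist_force: [0.6, -0.8, 1.8]
grip_width: 0.221
grip_force: 60.0
```

Run:
```python
from h import *
W(5)
```

```text
F [-0.2  -0.86  1.25] Ttool [-0.185  0.216  0.138] pos [ 0.4289 -0.1455  0.0198]
```

play_rows(motion=[-0.0016, 0, -0.0183, 0, 0, 0, -0.0016, 0.0467, -0.0183, 0, 0, 0, -0.0016, 0.0467, -0.0183, 0, 0, 0, -0.0008, 0.0467, -0.009, 0, 0, 0, 0, 0.0467, 0, 0, 0, 0, 0, 0.0467, 0, 0, 0, 0, 0, 0.0467, 0, 0, 0, 0])

```text
t: 16.82
position: [0.43, -0.1592, 0.0198]
tool_rot: [3.131, 0.142, -0.137]
wrist_force: [-1.0, -0.4, 1.4]
grip_width: 0.224
grip_force: 60.0
```

Run:
```python
from h import *
W(6)
```

```text
F [-0.98  0.02  1.77] Ttool [ 0.026  0.107 -0.012] pos [ 0.43   -0.1592  0.0198]
```

play_rows(motion=[-0.02, 0, 0.00177, 0, 0, 0, -0.045, 0, 0.00398, 0, 0, 0, -0.07, 0, 0.0062, 0, 0, 0, -0.1, 0, 0.00885, 0, 0, 0, -0.12, 0, 0.0106, 0, 0, 0, -0.12, 0, 0.0106, 0, 0, 0])

```text
t: 17.88
position: [0.3933, -0.1624, 0.0196]
tool_rot: [3.132, 0.141, -0.138]
wrist_force: [-1.5, -0.6, 2.9]
grip_width: 0.223
grip_force: 60.0
```

Run:
```python
from h import *
W(5)
```

```text
F [-1.35 -0.09  2.55] Ttool [0.006 0.098 0.006] pos [ 0.3938 -0.1624  0.0196]
```

play_rows(motion=[-0.02, 0, 0.0002, 0, 0, 0, -0.045, 0, 0.00248, 0, 0, 0, -0.07, 0, 0.0047, 0, 0, 0, -0.1, 0, 0.00735, 0, 0, 0])

```text
t: 18.62
position: [0.3634, -0.1653, 0.0201]
tool_rot: [3.131, 0.142, -0.137]
wrist_force: [1.1, -0.1, 1.0]
grip_width: 0.219
grip_force: 60.0
```

Run:
```python
from h import *
W(1);W(1);W(3)
c=cam('scene'); cv2.imwrite('pics/c4.png',cv2.resize(c['color'][190:340,260:480,::-1],None,fx=3.6,fy=3.6,interpolation=cv2.INTER_CUBIC))
```

```text
F [-0.51 -0.07  2.1 ] Ttool [-0.032  0.042  0.034] pos [ 0.3625 -0.165   0.02  ]
F [-0.58  0.16  1.98] Ttool [ 0.022  0.011 -0.014] pos [ 0.363  -0.1651  0.02  ]
F [-1.26  0.18  1.53] Ttool [ 0.     0.073 -0.048] pos [ 0.3637 -0.1652  0.0201]
```

View pics/c4.png

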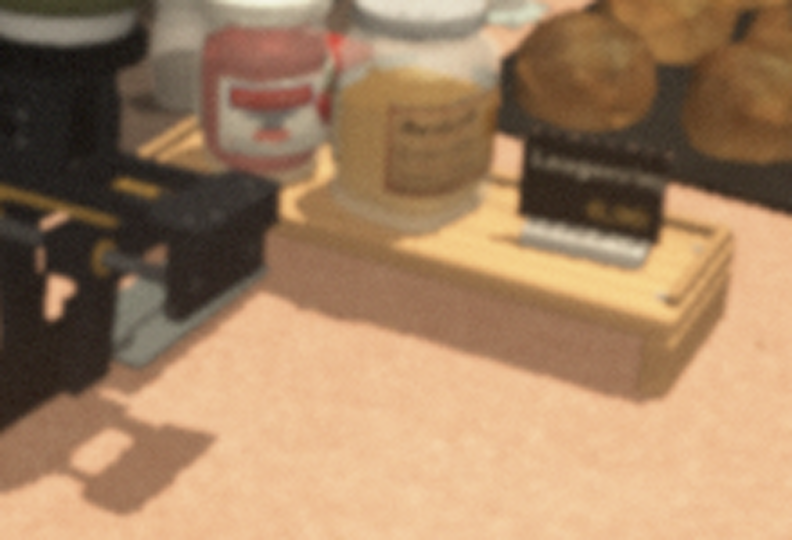

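The view shows the blade tip still at the riser's front edge (265,265), with everything on the riser in place. Force holds at pendant height, so I'll keep drawing.

play_rows(motion=[-0.02, 0, 0.00177, 0, 0, 0, -0.045, 0, 0.00398, 0, 0, 0, -0.07, 0, 0.0062, 0, 0, 0, -0.1, 0, 0.00885, 0, 0, 0, -0.125, 0, 0.01105, 0, 0, 0, -0.15, 0, 0.01326, 0, 0, 0, -0.15, 0, 0.01326, 0, 0, 0])

```text
t: 19.8
position: [0.3184, -0.1692, 0.02]
tool_rot: [3.132, 0.141, -0.138]
wrist_force: [-1.3, 0.5, 2.1]
grip_width: 0.222
grip_force: 60.0
```

Run:
```python
from h import *
W(4); p,r=cur(); print(p+r.apply([.151,0,-.002]), rw(-.064,.086))
c=cam('wrist','w5.png')
S=cam('side')
```

```text
F [-1.15 -0.26  1.56] Ttool [-0.001  0.043  0.001] pos [ 0.3189 -0.1693  0.02  ]
[ 0.46903155 -0.15559209  0.00880167] [ 0.496969   -0.15215443]
```

View pics/w5.png

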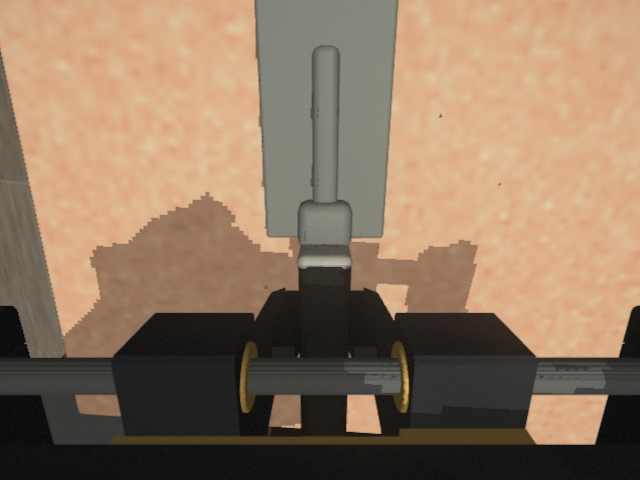

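The wrist view shows the blade (260–390, 0–235) out in the open. The tip is about 92 mm in front of the riser's centre and is still loaded, so the pendant is under it.

Run:
```python
from h import *
p,r=cur(); S=cam('side')
for q in [(425,163),(485,185),(510,175),(490,200)]: print(ray(S,q,0).round(3))
go(p,r,p+[0,0,.06],pose(5.2,5))
a=(p+[0,0,.06],r); b=([.335,-.30,.06],pose(78.7)); go(*a,*b); go(*b,[.335,-.30,.0045],pose(78.7))
```

```text
[ 0.493 -0.484  0.   ]
[ 0.353 -0.519  0.   ]
[ 0.325 -0.584  0.   ]
[ 0.322 -0.489  0.   ]
[-0.0175, -0.0, -0.1992, -0.0, 0.0002, 0.0002] mm 60 deg 0
[0.019, 0.4389, 0.0652, -0.0358, 0.0478, -0.816] mm 133 deg 74
[0.0, 0.0, 0.185, 0.0, 0.0, 0.0] mm 56 deg 0
```

play_rows(motion=[-0.003, 0, -0.03, 0, 0, 0, -0.0175, 0, -0.199, 0, 0, 0, -0.0175, 0, -0.199, 0, 0, 0, -0.0175, 0, -0.199, 0, 0, 0])

```text
t: 20.65
position: [0.3188, -0.169, 0.0797]
tool_rot: [3.132, 0.142, -0.137]
wrist_force: [-0.5, -0.6, -1.7]
grip_width: 0.218
grip_force: 60.0
```

play_rows(motion=[0.019, 0.4389, 0.0652, -0.0358, 0.0478, -0.816, 0.019, 0.4389, 0.0652, -0.0358, 0.0478, -0.816, 0.019, 0.4389, 0.0652, -0.0358, 0.0478, -0.816, 0.019, 0.4389, 0.0652, -0.0358, 0.0478, -0.816, 0.019, 0.4389, 0.0652, -0.0358, 0.0478, -0.816, 0.019, 0.4389, 0.0652, -0.0358, 0.0478, -0.816, 0.019, 0.4389, 0.0652, -0.0358, 0.0478, -0.816, 0.019, 0.4389, 0.0652, -0.0358, 0.0478, -0.816, 0.019, 0.4389, 0.0652, -0.0358, 0.0478, -0.816])

```text
t: 21.78
position: [0.3347, -0.2997, 0.0594]
tool_rot: [-2.432, -1.987, 0.0]
wrist_force: [-0.0, 0.2, -0.7]
grip_width: 0.219
grip_force: 60.0
```

Run:
```python
from h import *
W(2); p,r=cur(); go(p,r,[.335,-.30,.0048],pose(78.7))
c=cam('scene'); cv2.imwrite('pics/c5.png',cv2.resize(c['color'][200:380,230:480,::-1],None,fx=3.2,fy=3.2,interpolation=cv2.INTER_CUBIC))
```

```text
F [-0.49  0.51 -1.23] Ttool [ 0.068 -0.113  0.048] pos [ 0.3348 -0.2998  0.0596]
[-0.0004, 0.0007, 0.1828, -0.0003, -0.0002, -0.0014] mm 55 deg 0
```

View pics/c5.png

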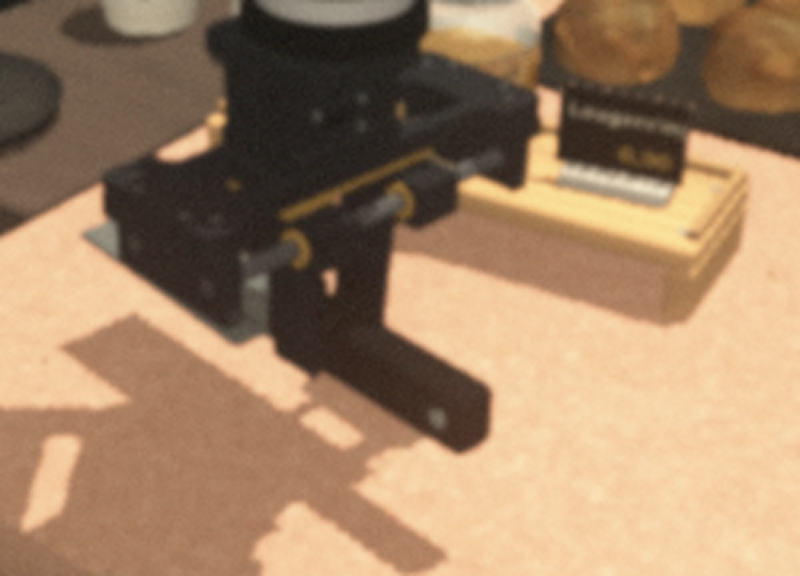

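The view shows the spatula held level (handle end at 460,430) over clear worktop, with the riser untouched. I've used all ten pictures, so the rest goes by numbers.

play_rows(motion=[0, 0.001, 0.1, 0, 0, -0.0014, 0, 0.001, 0.17, 0, 0, -0.0014, 0, 0.001, 0.183, 0, 0, -0.0014, 0, 0.001, 0.183, 0, 0, -0.0014])

```text
t: 22.42
position: [0.3354, -0.3003, 0.0054]
tool_rot: [2.427, 1.994, 0.0]
wrist_force: [-0.5, 0.1, -1.3]
grip_width: 0.222
grip_force: 60.0
```

play_rows(motion=[0, 0, 0, 0, 0, 0, 0, 0, 0, 0, 0, 0, 0, 0, 0, 0, 0, 0, 0, 0, 0, 0, 0, 0, 0, 0, 0, 0, 0, 0, 0, 0, 0, 0, 0, 0], hand=0)

```text
t: 23.18
position: [0.3352, -0.3001, 0.0051]
tool_rot: [2.427, 1.994, 0.0]
wrist_force: [0.0, 0.1, -0.3]
grip_width: 0.879
grip_force: 0.0
```

play_rows(motion=[0, 0, -0.4, 0, 0, 0, 0, 0, -0.4, 0, 0, 0, 0, 0, -0.4, 0, 0, 0, 0, 0, -0.4, 0, 0, 0])

```text
t: 23.68
position: [0.3349, -0.2997, 0.1244]
tool_rot: [-2.427, -1.994, -0.0]
wrist_force: [0.0, 0.3, 0.5]
grip_width: 1.0
grip_force: 0.0
```

Run:
```python
from h import *
p,r=cur(); go(p,r,[.40,-.16,.2],pose(5.2))
for n in ['side','scene']:
    c=cam(n); h=cv2.cvtColor(c['color'],cv2.COLOR_RGB2HSV)
    u=proj(c,[.466,-.156,.01]); print(n,u)
    m=((h[...,1]<60)&(h[...,2]>120)).astype(np.uint8)
    k,l,s,ce=cv2.connectedComponentsWithStats(m)
    for i in range(1,k):
        if s[i,4]>15 and np.hypot(*(ce[i]-u))<60: print(s[i],ce[i],ray(c,ce[i],.008).round(4))
```

```text
[0.4992, 0.1224, -0.2517, -0.0006, -0.0001, 0.8179] mm 172 deg 74
side [344.79762552 256.68742576]
[334 250  15  13 143] [340.92307692 256.02797203] [ 0.4735 -0.153   0.008 ]
scene [307.35280592 272.98443735]
[322 221  10   6  42] [325.76190476 223.11904762] [ 0.6693 -0.0501  0.008 ]
[339 225  10   6  33] [343.90909091 227.48484848] [ 0.6737 -0.0953  0.008 ]
[312 268   6   7  36] [314.13888889 271.        ] [ 0.4819 -0.1592  0.008 ]
[260 293  58  35 995] [288.15979899 310.56180905] [ 0.3556 -0.2031  0.008 ]
```

play_rows(motion=[0.499, 0.122, -0.2517, 0, 0, 0.8179, 0.499, 0.122, -0.2517, 0, 0, 0.8179, 0.499, 0.122, -0.2517, 0, 0, 0.8179, 0.499, 0.122, -0.2517, 0, 0, 0.8179, 0.499, 0.122, -0.2517, 0, 0, 0.8179, 0.499, 0.122, -0.2517, 0, 0, 0.8179, 0.499, 0.122, -0.2517, 0, 0, 0.8179, 0.499, 0.122, -0.2517, 0, 0, 0.8179, 0.499, 0.122, -0.2517, 0, 0, 0.8179])

```text
t: 24.9
position: [0.3999, -0.1602, 0.2]
tool_rot: [-3.137, -0.147, 0.001]
wrist_force: [-0.9, -0.3, 0.6]
grip_width: 1.0
grip_force: 0.0
```

```bash
cat > pen.py <<'E'
from h import *
def find(g,z=.008,rad=90,n='wrist'):
    c=cam(n); h=cv2.cvtColor(c['color'],cv2.COLOR_RGB2HSV); u=proj(c,g); print(n,'exp',u.round(1))
    m=((h[...,1]<70)&(h[...,2]>120)).astype(np.uint8)
    k,l,s,ce=cv2.connectedComponentsWithStats(m)
    for i in range(1,k):
        if s[i,4]>40 and np.hypot(*(ce[i]-u))<rad:
            x,y,w,hh=s[i,:4]; e=[np.linalg.norm(ray(c,(x+w,y+hh/2),z)-ray(c,(x,y+hh/2),z)),np.linalg.norm(ray(c,(x+w/2,y+hh),z)-ray(c,(x+w/2,y),z))]
            print(s[i],ray(c,ce[i],z).round(4),'size',np.round(e,4))
E
python3 - <<'E'
from pen import *
find([.4735,-.153,.008]); p,r=cur(); print(p)
t=[.4735,-.153,.05]; go(p,r,t,pose(5.2))
S=cam('side'); h=cv2.cvtColor(S['color'],cv2.COLOR_RGB2HSV)
E
```

```text
wrist exp [323.5 139.6]
[308 124  31  31 765] [ 0.4739 -0.1524  0.008 ] size [0.0283 0.0272]
[ 0.39999194 -0.16028045  0.20015692]
[0.2465, -0.001, 0.5004, -0.0003, 0.0003, 0.0018] mm 167 deg 0
```

Run:
```python
from h import *
c=cam('wrist'); im=cv2.cvtColor(c['color'],cv2.COLOR_RGB2LAB).astype(float); ce=proj(c,[.4739,-.1524,.005]); print(ce)
yy,xx=np.mgrid[:480,:640]; d=np.hypot(xx-ce[0],yy-ce[1]); an=np.degrees(np.arctan2(-(yy-ce[1]),xx-ce[0]))
ring=(d>17)&(d<23); bg=np.median(im[(d>24)&(d<34)],0); e=np.linalg.norm(im-bg,axis=2)
for a in range(-180,180,20):
    s=ring&(an>=a)&(an<a+20); print(a+10,e[s].mean().round(0),end=' | ')
p,r=cur(); print(); go(p,r,[.474,-.1525,.03],pose(5.2)); go(p,r,[.474,-.1525,.0015],pose(5.2))
```

```text
[322.74850438 139.24905329]
-170 5.0 | -150 8.0 | -130 6.0 | -110 7.0 | -90 3.0 | -70 4.0 | -50 2.0 | -30 2.0 | -10 5.0 | 10 16.0 | 30 4.0 | 50 2.0 | 70 3.0 | 90 2.0 | 110 3.0 | 130 2.0 | 150 3.0 | 170 2.0 | 
[0.2479, -0.003, 0.5679, -0.0001, 0.0001, 0.0012] mm 186 deg 0
[0.248, -0.003, 0.6629, -0.0001, 0.0001, 0.0012] mm 212 deg 0
```

Run:
```python
from h import *
p,r=cur(); q=pose(-33,-12); print(q.as_matrix().round(3))
a=([.44,-.155,.15],q); b=([.474,-.1525,.04],q); c=([.474,-.1525,.0035],q)
go(p,r,*a); go(*a,*b); go(*b,*c)
```

```text
[[ 0.82  -0.545  0.174]
 [-0.533 -0.839 -0.113]
 [ 0.208  0.    -0.978]]
[0.1343, -0.0053, 0.1679, -0.0446, 0.1285, 0.424] mm 65 deg 40
[0.0123, -0.0687, 0.3775, 0.0, 0.0, 0.0] mm 115 deg 0
[-0.0253, -0.0, 0.119, 0.0, 0.0, 0.0] mm 37 deg 0
```

play_rows(motion=[0.1343, -0.0053, 0.1679, -0.0446, 0.1285, 0.424, 0.1343, -0.0053, 0.1679, -0.0446, 0.1285, 0.424, 0.1343, -0.0053, 0.1679, -0.0446, 0.1285, 0.424, 0.1343, -0.0053, 0.1679, -0.0446, 0.1285, 0.424, 0.1343, -0.0053, 0.1679, -0.0446, 0.1285, 0.424, 0.1343, -0.0053, 0.1679, -0.0446, 0.1285, 0.424], hand=0.5, squeeze=10)

```text
t: 25.8
position: [0.4402, -0.1553, 0.1503]
tool_rot: [2.941, -0.869, 0.309]
wrist_force: [-0.4, 0.7, 0.0]
grip_width: 0.502
grip_force: 0.0
```

play_rows(motion=[0.006, -0.0344, 0.189, 0, 0, 0, 0.0123, -0.0687, 0.3775, 0, 0, 0, 0.0123, -0.0687, 0.3775, 0, 0, 0, 0.0123, -0.0687, 0.3775, 0, 0, 0])

```text
t: 26.3
position: [0.4747, -0.1533, 0.042]
tool_rot: [2.939, -0.872, 0.313]
wrist_force: [-0.4, -1.1, 0.3]
grip_width: 0.501
grip_force: 0.0
```

Run:
```python
from pen import *
find([.474,-.1525,.008]); p,r=cur(); print(p, manip.read_state()['grip_width']); W(2); go(p,r,[.474,-.1525,.0035],pose(-33,-12))
```

```text
wrist exp [323.4 295.4]
[ 299  272   51   50 1987] [ 0.4735 -0.1524  0.008 ] size [0.0281 0.0279]
[ 0.47489228 -0.15340655  0.04263038] 0.5017615615989567
F [-0.15  0.11 -0.09] Ttool [-0.067 -0.229 -0.039] pos [ 0.4749 -0.1534  0.0427]
[-0.0317, -0.0009, 0.1266, 0.0002, -0.0027, -0.0007] mm 39 deg 0
```

play_rows(motion=[-0.013, 0, 0.06, 0, 0, 0, -0.0253, 0, 0.115, 0, 0, 0, -0.0253, 0, 0.115, 0, 0, 0, -0.0253, 0, 0.115, 0, 0, 0])

```text
t: 26.95
position: [0.4745, -0.153, 0.0063]
tool_rot: [2.938, -0.873, 0.313]
wrist_force: [1.0, 0.6, -0.1]
grip_width: 0.502
grip_force: 0.0
```

Run:
```python
from h import *
p,r=cur(); W(2); print(r.as_matrix().round(3)); go(p,r,[.4738,-.1524,.0035],pose(-33,-12))
```

```text
F [-0.14 -0.45  0.2 ] Ttool [-0.05  -0.251 -0.001] pos [ 0.4745 -0.1529  0.0061]
[[ 0.819 -0.546  0.176]
 [-0.534 -0.838 -0.115]
 [ 0.211 -0.    -0.978]]
[-0.0049, -0.0003, 0.0085, 0.0002, -0.0018, -0.001] mm 3 deg 0
```

play_rows(motion=[-0.004, 0, 0.0075, 0, 0, 0, -0.004, 0, 0.0075, 0, 0, 0])

```text
t: 27.3
position: [0.4733, -0.1522, 0.0025]
tool_rot: [2.939, -0.873, 0.31]
wrist_force: [0.7, -0.4, 0.3]
grip_width: 0.499
grip_force: 0.1
```

play_rows(motion=[0, 0, 0, 0, 0, 0, 0, 0, 0, 0, 0, 0, 0, 0, 0, 0, 0, 0, 0, 0, 0, 0, 0, 0, 0, 0, 0, 0, 0, 0, 0, 0, 0, 0, 0, 0], hand=1, squeeze=12)

```text
t: 28.05
position: [0.4734, -0.1522, 0.0025]
tool_rot: [2.939, -0.874, 0.31]
wrist_force: [0.2, 0.7, 0.7]
grip_width: 0.309
grip_force: 12.0
```

play_rows(motion=[0.007, 0, -0.0326, 0, 0, 0, 0.0208, 0, -0.098, 0, 0, 0, 0.0347, 0, -0.163, 0, 0, 0, 0.0416, 0, -0.1956, 0, 0, 0, 0.0416, 0, -0.1956, 0, 0, 0])

```text
t: 28.68
position: [0.4736, -0.1523, 0.063]
tool_rot: [2.939, -0.873, 0.312]
wrist_force: [-0.5, 0.2, -0.3]
grip_width: 0.309
grip_force: 12.0
```

Run:
```python
from h import *
p,r=cur(); s=manip.read_state(); print(p,s['grip_width'],s['grip_force'],np.round(s['joint_positions'],2))
a=p+[-.045,.08,.01]; go(p,r,a,r); b=np.array([.440,.09,.07]); go(p,r,b,r); c=[.470,.117,.06]
go(p,r,[.470,.117,.065],r)
for n,roi,z in [('side',(185,300,295,405),.016),('scene',(165,212,255,252),.016)]:
    C=cam(n);x0,y0,x1,y1=roi; g=cv2.cvtColor(C['color'],cv2.COLOR_RGB2GRAY)
    for q in ([.47,.117,.016],[.47,.117+.082,.016],[.47,.117-.082,.016],[.47+.082,.117,.016],[.47-.082,.117,.016]):print(proj(C,q).round(),end='')
    g=cv2.GaussianBlur(g,(5,5),0)[y0:y1,x0:x1];t=cv2.threshold(g,0,255,cv2.THRESH_OTSU)[0]; k=max(cv2.findContours((g<t).astype(np.uint8),0,2)[0],key=cv2.contourArea);h=cv2.convexHull(k);e=cv2.fitEllipse(h);print(n,t,e,cv2.boundingRect(k),ray(C,(e[0][0]+x0,e[0][1]+y0),z))
```

```text
[ 0.47355256 -0.15227844  0.06301672] 0.3089640945118448 11.999981419066899 [-0.54  0.4   1.93 -0.01  0.6   1.61]
[-0.2583, -0.1415, -0.0895, 0.0, 0.0, 0.0] mm 92 deg 0
[-0.518, -0.6155, -0.1348, 0.0, 0.0, 0.0] mm 245 deg 0
[-0.4876, -0.7455, -0.1112, 0.0, 0.0, 0.0] mm 269 deg 0
[244. 353.][208. 389.][277. 321.][213. 324.][277. 384.]side 82.0 ((51.744911193847656, 60.07395935058594), (121.88775634765625, 194.4473876953125), 174.0758819580078) (0, 0, 110, 105) [0.47005643 0.13354095 0.016     ]
[206. 231.][180. 222.][233. 241.][234. 219.][174. 245.]scene 73.0 ((37.47135925292969, 20.576677322387695), (45.00967788696289, 93.3711929321289), 87.35954284667969) (0, 0, 85, 40) [0.46157638 0.11709271 0.016     ]
```

play_rows(motion=[-0.15, -0.1, -0.06, 0, 0, 0, -0.22, -0.22, -0.08, 0, 0, 0, -0.28, -0.34, -0.09, 0, 0, 0, -0.34, -0.46, -0.1, 0, 0, 0, -0.41, -0.6, -0.107, 0, 0, 0, -0.46, -0.7, -0.11, 0, 0, 0, -0.4766, -0.753, -0.109, 0, 0, 0, -0.4766, -0.753, -0.109, 0, 0, 0, -0.4766, -0.753, -0.109, 0, 0, 0])

```text
t: 29.9
position: [0.4735, 0.1166, 0.0642]
tool_rot: [2.939, -0.874, 0.308]
wrist_force: [-0.3, -0.1, -0.0]
grip_width: 0.31
grip_force: 12.0
```

Run:
```python
from h import *
c=cam('wrist'); p,r=cur(); print(p, manip.read_state()['grip_width']); go(p,r,[.474,.117,.03],r); go(p,r,[.474,.117,.0095],r)
# dish outline check in wrist view: rim points
g=cv2.cvtColor(c['color'],cv2.COLOR_RGB2GRAY)
for a in range(0,360,45):
    v=[]
    for rr in (.05,.06,.07,.076,.082,.09,.1):
        u=proj(c,[.474+rr*np.cos(np.radians(a)),.117+rr*np.sin(np.radians(a)),.016]).astype(int)
        v.append(int(g[u[1],u[0]]) if 0<=u[0]<640 and 0<=u[1]<480 else -1)
    print(a,v)
```

```text
[0.47358629 0.11642725 0.06438119] 0.31106892119388957
[-0.0237, -0.0024, 0.1121, 0.0, 0.0, 0.0] mm 34 deg 0
[-0.0379, -0.0024, 0.179, 0.0, 0.0, 0.0] mm 55 deg 0
0 [91, 91, 84, 78, 65, 119, 123]
45 [85, 84, 76, 83, 82, 120, 125]
90 [39, 38, 28, 30, 67, 68, 68]
135 [134, 139, 57, 61, 145, 147, 40]
180 [63, 118, 136, 128, 38, 38, 30]
225 [93, 90, 68, 44, 45, 42, 39]
270 [86, 85, 71, 65, 125, 124, 125]
315 [86, 94, 88, 76, 63, 126, 127]
```

Rim edges appear at about 82–86 mm on the visible sides, so the dish centre is confirmed.

play_rows(motion=[-0.012, -0.001, 0.06, 0, 0, 0, -0.024, -0.002, 0.112, 0, 0, 0, -0.032, -0.002, 0.15, 0, 0, 0, -0.0379, -0.002, 0.178, 0, 0, 0, -0.0379, -0.002, 0.178, 0, 0, 0, -0.0379, -0.002, 0.178, 0, 0, 0])

```text
t: 30.7
position: [0.4745, 0.1176, 0.0104]
tool_rot: [2.939, -0.874, 0.311]
wrist_force: [0.9, -0.4, -0.1]
grip_width: 0.306
grip_force: 12.0
```

Run:
```python
from h import *
W(3)
```

```text
F [-0.08 -0.16 -0.26] Ttool [-0.053 -0.258 -0.034] pos [0.4744 0.1177 0.0105]
```

play_rows(motion=[-0.0014, 0, 0.0066, 0, 0, 0, -0.0014, 0, 0.0066, 0, 0, 0])

```text
t: 31.1
position: [0.4741, 0.1177, 0.0079]
tool_rot: [2.939, -0.873, 0.31]
wrist_force: [0.5, -0.2, -0.5]
grip_width: 0.305
grip_force: 12.0
```

play_rows(motion=[0, 0, 0, 0, 0, 0, 0, 0, 0, 0, 0, 0, 0, 0, 0, 0, 0, 0, 0, 0, 0, 0, 0, 0], hand=0.5)

```text
t: 31.6
position: [0.4742, 0.1177, 0.008]
tool_rot: [2.939, -0.873, 0.31]
wrist_force: [0.2, 0.1, 1.3]
grip_width: 0.502
grip_force: 0.0
```

play_rows(motion=[0.02, 0, -0.098, 0, 0, 0, 0.06, 0, -0.29, 0, 0, 0, 0.083, 0, -0.39, 0, 0, 0, 0.083, 0, -0.39, 0, 0, 0, 0.083, 0, -0.39, 0, 0, 0])

```text
t: 32.22
position: [0.4736, 0.1176, 0.1265]
tool_rot: [2.939, -0.873, 0.307]
wrist_force: [-0.8, -0.1, -0.7]
grip_width: 0.498
grip_force: 0.0
```

Run:
```python
from pen import *
find([.4744,.1177,.013],z=.013); W(2)
c=cam('side'); h=cv2.cvtColor(c['color'],cv2.COLOR_RGB2HSV)
g=cv2.cvtColor(c['color'],cv2.COLOR_RGB2GRAY)
# spatula handle dark mask
m=np.zeros_like(g); x=proj(c,[.335,-.30,.02]); x0,y0=(x-60).astype(int); m[y0:y0+120,x0:x0+120]=(g[y0:y0+120,x0:x0+120]<50)
k,l,s,ce=cv2.connectedComponentsWithStats(m.astype(np.uint8))
for i in range(1,k):
    if s[i,4]>100: print(s[i],ray(c,ce[i],.02).round(3))
print(proj(c,[.317,-.388,.028]),proj(c,[.341,-.27,.028]))
```

```text
wrist exp [323.1 270.3]
[ 306  253   36   36 1030] [0.4745 0.1174 0.013 ] size [0.0279 0.0281]
F [-0.09  0.08 -0.19] Ttool [-0.053 -0.257 -0.019] pos [0.4735 0.1176 0.1263]
[426 222  47  38 552] [ 0.327 -0.325  0.02 ]
[471.94639891 221.60278375] [430.30420447 251.19948657]
```

The pendant lies flat in the dish centre. The spatula's handle spans exactly where it was laid flat.

```bash
python3 -c "
from h import *
print(manip.job_done())"
```

```text
the job is handed in; nothing more can be done
None
```

The job is handed in: I drew the pendant out with light pressure (about 2–3.5 N by the wrist-force readings) and it lies in the middle of the coin dish; the spatula is laid flat on the worktop clear of the riser. The hand-in call gave no verdict.

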